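# Zero the nitrogen needle valve, back it off two turns and hold it for locking

## Task

Set the nitrogen needle valve, the one with the blue handwheel: turn it clockwise until it is shut against its stop, then back it off (anticlockwise) exactly two full turns. Finish still holding: keep the blue crank handle gripped between the fingers at that setting and do not let go, so that a colleague can tighten the lock nut. Leave the yellow fuel-gas wheel at its setting and do not push aside the things lying on the bench.

Things in the scene. Friction and masses are not known exactly. Their poses are not given: they have to be found in the camera images.
- blue_wheel (a joint): opening of the blue valve: angle of its handwheel in rad, 0 = shut against the stop, growing as it is turned anticlockwise seen from above (6.283 per full turn, no stop before 4 turns open). It starts between a quarter turn and one turn open. It has a packing friction of 0.1 N m (about 2 N at the crank handle), stays where it is left and does not rise as it turns
- blue_hub (a point): centre of the blue handwheel, on its upright axis, 170 mm above the bench: a three-spoked wheel 122 mm across over a round rim 12 mm thick, the hub 22 mm high. The valve stand below it (white 80 mm flange bolted to the bench, brass body, black pressure gauge on the robot's side reaching 80 mm from the axis, steel outlet tube on the far side reaching 82 mm) is fixed; gauge and tube stay lower than 120 mm. This frame does not turn with the wheel
- blue_handle (a point): mid-height point of the blue crank handle: an upright round handle 20 mm in diameter and 58 mm tall that stands on the blue wheel, 45 mm from the wheel's axis. This point is 38 mm above the wheel's middle plane (208 mm above the bench), the handle's top 29 mm above it. The handle spins freely on its own pin, so it can be gripped from above and carried round in a circle without turning the gripper
- blue_grip: the same blue crank handle; this origin is at the centre of its foot, 29 mm below its mid-height, z up
- yellow_hub (a point): centre of the handwheel of the yellow fuel-gas valve, an identical fixed valve with a yellow wheel, 170 mm above the bench; the two valves stand left and right of each other, either way round, their axes at least 210 mm apart in y
- yellow_handle (a point): mid-height point of the yellow crank handle, same form and sizes as the blue one; to be left where it is
- reagent: loose amber reagent bottle, 64 mm diameter, 125 mm tall, origin at the centre of its underside
- beaker: loose open glass beaker, 70 mm diameter, 85 mm tall, origin at the centre of its underside
- dish: loose clear petri dish, 90 mm diameter, 14 mm tall, origin at the centre of its underside
- forceps: loose dark steel forceps lying flat, about 120 mm long, 6 mm thick, along its x axis, origin about the middle of their underside
- rack: loose blue tube rack with capped tubes, 75 x 180 mm (long along its y axis), 85 mm tall, origin at the centre of its underside

How it is judged:
By the outcome, as a careful person would: the job done as asked, in the order asked, and still so for the second after the job is handed in, while the arm keeps its last pose, push and grip.
It also fails if it takes over 61 s, if anything falls off the work surface, if the arm or the gripper's body presses on something with over 40 N, if the wrist force passes 120 N, or if a joint passes its speed limit or range.

## Robot

A 6-joint arm with a two-finger parallel gripper is mounted at the origin on the work surface. World frame = base frame: x ahead of the robot, y to its left, z up, the work surface at z = 0. Lengths are in mm, angles in rad, forces in N, time in s.
With the tool pointing down it reaches from about 350 to 875 mm from the base axis. Payload 4.2 kg.
Tool frame: the origin (TCP) lies at the very end of the fingers, on their centre line; the grasp point (between the pads) lies 19 mm behind it (pinch_z is the distance from the TCP to the grasp point, in mm); z points along the fingers, y is the line along which they close (so a half turn about z gives the same grasp; the last joint's range is limited). The gripper opens to 85 mm and grips with 20 to 120 N. Pads are 22 mm wide; open, the fingers measure 114 mm over their backs; the gripper's body (76 mm by 85 mm) begins 54 mm behind the grasp point. The pads swing forward as they close: fully open they stand 13 mm farther back than shut.
Start: joints at [1.472, 0.385, 0.008, 0, -1.194, -0.259], TCP at [218.851, 585.409, 231.312] pointing down, gripper open.
Joint ranges: [-3.14, 3.14], [-1.21, 2.06], [-1.07, 1.41], [-3.16, 2.05], [-2.99, -0.16], [-3.1, 3.1]. Speed limits (rad/s): [2.79, 2.79, 3.14, 3.14, 3.14, 3.14].

## Interface

Orientations are given as a unit quaternion [x, y, z, w].
In Python, from bench import * gives the robot as it stands.
- The arm moves only by the tool arm_command, never from a script. Its argument "steps" is one flat list of numbers, 4 for each row, row after row: the shift along the tool's x, y, z in m, then the turn about the tool's z in rad. In form: [tx, ty, tz, roll, tx, ty, tz, roll, ...]. A call has 1 to 20 rows; each row shifts and turns the commanded pose from where the row before left it, along the tool's axes as they then stand; what a row does not reach is not made up. A row lasts 1/8 s, in which the tool goes at most 62.5 mm and 10.7 degrees, less where a joint would pass 70% of its speed; a pose out of reach is approached as far as the arm can. A call with a gripper value outside its range is refused whole. "grip" is the finger opening in m, from 0 to 0.0854, set as the call begins (left out, the last holds). The fingers move at their own pace and stop on an object; the grip force is fixed at half the most. Time passes only in rows, so rows that do not move let the fingers close. It gives the time, the measured TCP pose, the force, the opening and the grip force at its end, in the units of the state.
- read_state(): the state, without advancing time (a new reading comes with each control period).
- get_image(name): name is "scene" or "top" or "wrist"; returns the picture (480x640x3 uint8, red, green, blue); there is no depth.
- get_calibration(name): a dict with "camera_matrix" (3x3 intrinsics, pixels), "cam_to_world" (4x4, takes a point from camera to world coordinates). Camera axes: x right, y down, z forward; pixel columns grow to the right and rows downward; lengths in mm; the calibration is good to about 2 mm. The wrist camera is an equidistant fisheye: a pixel r from the principal point sees the ray r / f radians off the axis. A picture is of the moment at which its call begins: read the wrist's pose just before it. get_calibration takes no time and is no camera call; for the wrist camera it gives the pose at the moment of the call.
- job_done(): hands the job in; it is judged then, once.
The state is a dict: "clock": time; "joints": joint angles; "joint_vel": joint speeds; "joint_efforts": joint torques, N m; "position": TCP position; "ee_rot": TCP orientation; "contact_force": force on the tool from outside, world axes, zero at the start; "wrist_torque": the same for the moment, N m; "gripper_width": finger opening in mm; "grasp_force": force on a finger pad.
Only numpy, scipy, OpenCV 4.12 (cv2) and the standard library are available. Lean on these libraries where they do the work, as an engineer would, in place of code of your own. Each camera call takes 0.05 s, during which the arm holds its last target. There are 200 camera calls.

## Working session

There is one attempt and no reset: what is moved stays moved. The work goes in short steps, Python scripts to look and compute and a tool call to move; the robot and the scene stay as the last step left them, time stands still between calls to the robot, and variables do not carry over. Pictures are saved under pics/ and viewed, at most 10 in all, crops included, and the job is handed in when it is done.

Besides the shell and the picture viewer there is one more tool, called after "Emit:" as a command line: name --argument value ..., lists and objects as JSON in quotes. arm_command: Moves the arm, as the interface text tells. Its arguments: {"type":"object","properties":{"steps":{"type":"array","items":{"type":"number"}},"grip":{"type":"number"}},"required":["steps"]}

```bash
mkdir -p pics; ls; python3 - <<'E'
from bench import *
import cv2,numpy as np
s=read_state();print(s)
for n in("scene","top"):
    im=get_image(n);cv2.imwrite(f"pics/{n}0.png",im[:,:,::-1]);c=get_calibration(n);print(n,c)
E
```

```text
pics
{'clock': 0.0, 'joints': array([ 1.47159901e+00,  3.85513841e-01,  6.64897121e-03, -5.10901257e-04,
       -1.19400122e+00, -2.58586398e-01]), 'joint_vel': array([ 1.20095299e-03,  2.89027236e-04,  7.31101712e-04,  7.54122679e-05,
       -8.23680964e-04,  9.63745679e-04]), 'joint_efforts': array([ 6.51001628e-04, -3.92293239e+01,  1.88396037e+01,  4.18616027e+00,
       -4.64558165e-03,  1.78390712e-05]), 'position': array([218.65736636, 584.88472097, 230.25466084]), 'ee_rot': array([ 9.84024152e-01, -1.78031856e-01, -1.54292318e-04,  1.05049858e-03]), 'contact_force': array([0.7872656, 0.078097 , 0.3197068]), 'wrist_torque': array([-0.0089256 , -0.01493111, -0.01046866]), 'grasp_force': 0.0, 'gripper_width': 85.57519256689537}
scene {'camera_matrix': array([[537.91455595,   0.        , 319.61577436],
       [  0.        , 537.91455595, 248.75473869],
       [  0.        ,   0.        ,   1.        ]]), 'cam_to_world': array([[ 5.05435419e-01,  6.89347670e-01, -5.18974785e-01,
         1.23790068e+03],
       [ 8.62727024e-01, -4.14464698e-01,  2.89691380e-01,
        -3.93381613e+02],
       [-1.53986499e-02, -5.94153856e-01, -8.04204002e-01,
         1.19565422e+03],
       [ 0.00000000e+00,  0.00000000e+00,  0.00000000e+00,
         1.00000000e+00]])}
top {'camera_matrix': array([[570.45255484,   0.        , 312.3889151 ],
       [  0.        , 570.45255484, 238.16027391],
       [  0.        ,   0.        ,   1.        ]]), 'cam_to_world': array([[ 1.54946679e-02, -9.82259471e-01,  1.86885654e-01,
         3.33636486e+02],
       [-9.99519085e-01, -2.02372587e-02, -2.34957718e-02,
         1.29719141e+01],
       [ 2.68609977e-02, -1.86431719e-01, -9.82100657e-01,
         1.36291119e+03],
       [ 0.00000000e+00,  0.00000000e+00,  0.00000000e+00,
         1.00000000e+00]])}
```

View pics/scene0.png

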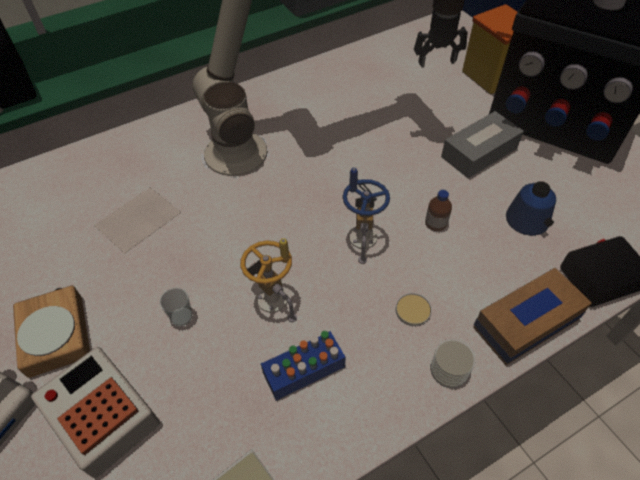

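View pics/top0.png

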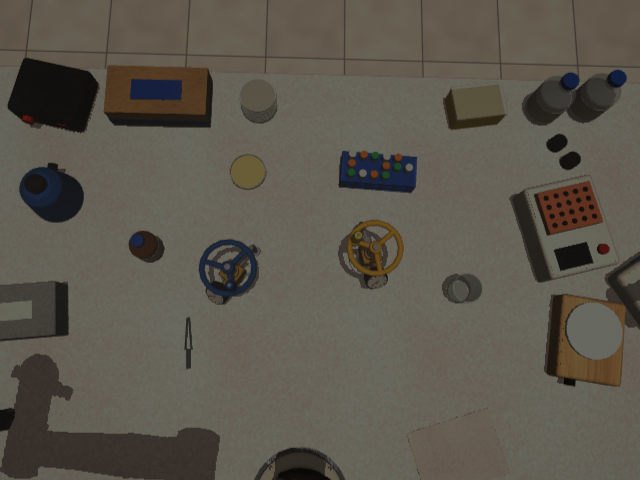

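The blue wheel is at about (366,198) in scene and (228,268) in top, with its handle near (354,180) in scene. The yellow wheel is at (266,262) and (375,248). I'll zoom in on the blue one.

```bash
python3 - <<'E'
import cv2,numpy as np
a=cv2.imread("pics/scene0.png")[150:230,326:406];b=cv2.imread("pics/top0.png")[228:308,188:268]
o=np.hstack([cv2.resize(x,(400,400),interpolation=cv2.INTER_CUBIC) for x in(a,b)])
cv2.imwrite("pics/c1.png",np.clip(o*1.8,0,255).astype(np.uint8))
E
```

```text
(no output)
```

View pics/c1.png

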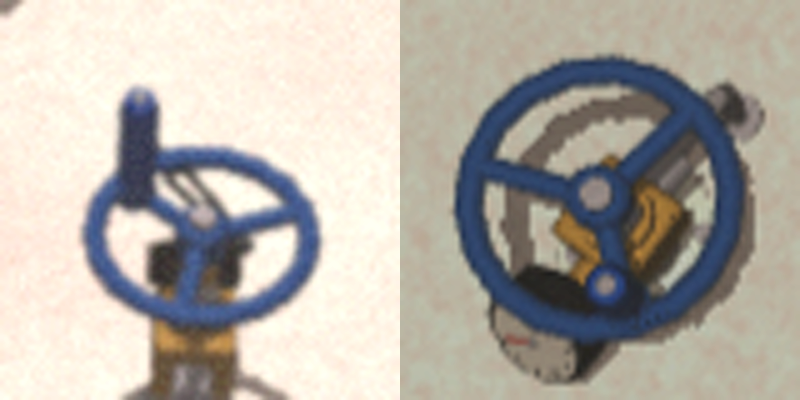

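The crop shows the blue hub cap at scene (366.6,193.2) and top (227.4,266.6), and the handle tip at scene (354,170) and top (229,285). I'll triangulate these.

```bash
cat > h.py <<'E'
import numpy as np
from bench import *
def ray(n,p):
    c=get_calibration(n);K=c["camera_matrix"];T=c["cam_to_world"]
    d=T[:3,:3]@np.linalg.inv(K)@[p[0],p[1],1.];return T[:3,3],d/np.linalg.norm(d)
def tri(obs):
    A=np.zeros((3,3));b=np.zeros(3);R=[ray(*o) for o in obs]
    for o,d in R:
        P=np.eye(3)-np.outer(d,d);A+=P;b+=P@o
    x=np.linalg.solve(A,b);return x,[round(float(np.linalg.norm((np.eye(3)-np.outer(d,d))@(x-o))),1) for o,d in R]
def plane(n,p,z):
    o,d=ray(n,p);return o+d*(z-o[2])/d[2]
E
python3 - <<'E'
from h import *
import cv2
np.set_printoptions(precision=1,suppress=True)
E={}
for n,box in(("scene",(150,235,335,400)),("top",(232,305,192,266))):
    im=cv2.imread(f"pics/{n}0.png");h=cv2.cvtColor(im,cv2.COLOR_BGR2HSV)
    m=cv2.inRange(h,(100,110,40),(125,255,255));q=np.zeros_like(m);y0,y1,x0,x1=box;q[y0:y1,x0:x1]=m[y0:y1,x0:x1]
    # rim: fit to inner+outer: back-project mask pixels to z=170
    ys,xs=np.nonzero(q);P=np.array([plane(n,p,170)[:2] for p in zip(xs,ys)])
    c=plane(n,(366.6,195) if n=="scene" else (227.4,268),170)[:2]
    for _ in range(15):
        r=np.hypot(*(P-c).T);s=P[(r>48)&(r<64)]
        A=np.c_[2*s,np.ones(len(s))];v=np.linalg.lstsq(A,(s**2).sum(1),rcond=None)[0];c=v[:2]
    print(n,"rim c",c,"r",np.sqrt(v[2]+c@c),len(s))
print("hub cap",*tri([("scene",(366.6,193.2)),("top",(227.4,266.6))]))
print("handle top",*tri([("scene",(354.,169.5)),("top",(229,285))]))
print("scene foot z179",plane("scene",(353.4,190),179), "y hub",*tri([("scene",(266,260)),("top",(376,247))]))
print("handle top z237",plane("scene",(354.,169.5),237),plane("top",(229,285),237))
E
```

```text
scene rim c [493.3 161.3] r 54.42821244768059 220
top rim c [495.  162.3] r 54.68669389569198 680
hub cap [494.7 161.  183. ] [0.6, 0.6]
handle top [450.8 149.4 235.5] [0.3, 0.3]
scene foot z179 [465.4 141.1 179. ] y hub [ 543.4 -150.   176. ] [0.6, 0.6]
handle top z237 [452.1 148.8 237. ] [450.5 149.  237. ]
```

Two views agree: hub (494.2, 161.5) and handle (450.8, 149.3) with its top at 235.5 mm. The radius comes out at 45.1 mm, as specified. I'll move above the handle with the tool axes squared to the world.

Emit:
arm_command --steps '[0,0,-0.02,-0.179,0,0,-0.02,-0.179,0.0166,0.0311,0,0,0.0166,0.0311,0,0,0.0166,0.0311,0,0,0.0166,0.0311,0,0,0.0166,0.0311,0,0,0.0166,0.0311,0,0,0.0166,0.0311,0,0,0.0166,0.0311,0,0,0.0166,0.0311,0,0,0.0166,0.0311,0,0,0.0166,0.0311,0,0,0.0166,0.0311,0,0,0.0166,0.0311,0,0,0.0166,0.0311,0,0,0,0,0,0,0,0,0,0]' --grip 0.06

```text
clock: 2.35
position: [451.1, 150.0, 271.0]
ee_rot: [1.0, -0.0, -0.0, 0.0]
contact_force: [-0.9, -0.3, -0.5]
gripper_width: 60.4
grasp_force: 0.0
```

```bash
python3 - <<'E'
from h import *
import cv2
s=read_state();print(s['clock'],s['position'],s['ee_rot'],s['joints'],s['contact_force'],s['gripper_width'])
c=get_calibration("wrist");print(c)
cv2.imwrite("pics/w1.png",get_image("wrist")[:,:,::-1])
E
```

```text
2.35 [451.11141681 150.03907662 271.02475849] [ 9.99999945e-01 -1.21284743e-04 -3.03778013e-04  5.84498209e-05] [ 6.63708458e-01  9.80211810e-02 -2.75768368e-01 -3.03134005e-04
 -1.19755735e+00  9.06955909e-01] [-0.85999674 -0.28355449 -0.50695236] 60.42078232896499
{'camera_matrix': array([[371.64829954,   0.        , 315.20281959],
       [  0.        , 371.64829954, 241.21811629],
       [  0.        ,   0.        ,   1.        ]]), 'cam_to_world': array([[-1.00415009e-03, -9.47433313e-01, -3.19951730e-01,
         5.33054041e+02],
       [-9.99999436e-01,  8.41135210e-04,  6.47691462e-04,
         1.50325395e+02],
       [-3.44521802e-04,  3.19952200e-01, -9.47433623e-01,
         4.14101360e+02],
       [ 0.00000000e+00,  0.00000000e+00,  0.00000000e+00,
         1.00000000e+00]])}
```

View pics/w1.png

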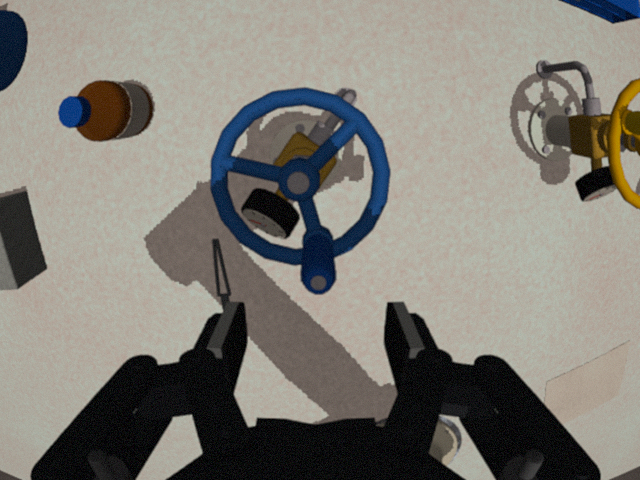

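The wrist view puts the handle tip at (318,283), centred between the fingers. It casts to about (450, 149), which agrees with the triangulation. I'll descend and grip.

Emit:
arm_command --steps '[0,0.001,0.013,0,0,0,0.013,0,0,0,0.013,0,0,0,0.013,0,0,0,0.013,0,0,0,0.012,0,0,0,0,0]'

```text
clock: 3.28
position: [450.8, 148.7, 193.2]
ee_rot: [1.0, 0.0, -0.001, 0.001]
contact_force: [-0.4, 0.1, -0.5]
gripper_width: 60.0
grasp_force: 0.0
```

Emit:
arm_command --steps '[0,0,0,0,0,0,0,0,0,0,0,0,0,0,0,0,0,0,0,0,0,0,0,0,0,0,0,0]' --grip 0.0

```text
clock: 4.15
position: [451.6, 149.1, 195.0]
ee_rot: [1.0, 0.0, 0.0, -0.0]
contact_force: [-1.3, -0.4, 5.7]
gripper_width: 18.7
grasp_force: 58.7
```

Gripped: 18.7 mm opening at 59 N. Next I'll compute the 5° clockwise chords about the hub.

```bash
python3 - <<'E'
import numpy as np
t=np.radians(196-5*np.arange(0,73));p=np.round(45*np.c_[np.cos(t),-np.sin(t)],1)/1000
d=np.round(np.diff(p,axis=0),4)
for k in range(0,72,3):print(196-5*k,", ".join(f"{a:g}, {b:g}, 0, 0" for a,b in d[k:k+3]))
E
```

```text
196 -0.0009, -0.0038, 0, 0, -0.0006, -0.0039, 0, 0, -0.0002, -0.0039, 0, 0
181 0.0001, -0.0039, 0, 0, 0.0005, -0.0039, 0, 0, 0.0007, -0.0039, 0, 0
166 0.0012, -0.0038, 0, 0, 0.0014, -0.0036, 0, 0, 0.0017, -0.0035, 0, 0
151 0.0021, -0.0034, 0, 0, 0.0023, -0.0031, 0, 0, 0.0026, -0.003, 0, 0
136 0.0029, -0.0027, 0, 0, 0.003, -0.0024, 0, 0, 0.0033, -0.0022, 0, 0
121 0.0035, -0.0018, 0, 0, 0.0036, -0.0016, 0, 0, 0.0037, -0.0013, 0, 0
106 0.0038, -0.0009, 0, 0, 0.0039, -0.0006, 0, 0, 0.0039, -0.0002, 0, 0
91 0.0039, 0.0001, 0, 0, 0.0039, 0.0005, 0, 0, 0.0039, 0.0007, 0, 0
76 0.0038, 0.0012, 0, 0, 0.0036, 0.0014, 0, 0, 0.0035, 0.0017, 0, 0
61 0.0034, 0.0021, 0, 0, 0.0031, 0.0023, 0, 0, 0.003, 0.0026, 0, 0
46 0.0027, 0.0029, 0, 0, 0.0024, 0.003, 0, 0, 0.0022, 0.0033, 0, 0
31 0.0018, 0.0035, 0, 0, 0.0016, 0.0036, 0, 0, 0.0013, 0.0037, 0, 0
16 0.0009, 0.0038, 0, 0, 0.0006, 0.0039, 0, 0, 0.0002, 0.0039, 0, 0
1 -0.0001, 0.0039, 0, 0, -0.0005, 0.0039, 0, 0, -0.0007, 0.0039, 0, 0
-14 -0.0012, 0.0038, 0, 0, -0.0014, 0.0036, 0, 0, -0.0017, 0.0035, 0, 0
-29 -0.0021, 0.0034, 0, 0, -0.0023, 0.0031, 0, 0, -0.0026, 0.003, 0, 0
-44 -0.0029, 0.0027, 0, 0, -0.003, 0.0024, 0, 0, -0.0033, 0.0022, 0, 0
-59 -0.0035, 0.0018, 0, 0, -0.0036, 0.0016, 0, 0, -0.0037, 0.0013, 0, 0
-74 -0.0038, 0.0009, 0, 0, -0.0039, 0.0006, 0, 0, -0.0039, 0.0002, 0, 0
-89 -0.0039, -0.0001, 0, 0, -0.0039, -0.0005, 0, 0, -0.0039, -0.0007, 0, 0
-104 -0.0038, -0.0012, 0, 0, -0.0036, -0.0014, 0, 0, -0.0035, -0.0017, 0, 0
-119 -0.0034, -0.0021, 0, 0, -0.0031, -0.0023, 0, 0, -0.003, -0.0026, 0, 0
-134 -0.0027, -0.0029, 0, 0, -0.0024, -0.003, 0, 0, -0.0022, -0.0033, 0, 0
-149 -0.0018, -0.0035, 0, 0, -0.0016, -0.0036, 0, 0, -0.0013, -0.0037, 0, 0
```

Emit:
arm_command --steps '[-0.0009,-0.0038,0,0,-0.0006,-0.0039,0,0,-0.0002,-0.0039,0,0,0.0001,-0.0039,0,0,0.0005,-0.0039,0,0,0.0007,-0.0039,0,0]'

```text
clock: 4.9
position: [451.3, 172.0, 195.0]
ee_rot: [1.0, 0.0, 0.0, 0.0]
contact_force: [0.4, -2.9, 4.9]
gripper_width: 18.3
grasp_force: 58.9
```

Emit:
arm_command --steps '[0.0012,-0.0038,0,0,0.0014,-0.0036,0,0,0.0017,-0.0035,0,0,0.0021,-0.0034,0,0,0.0023,-0.0031,0,0,0.0026,-0.003,0,0]'

```text
clock: 5.65
position: [462.6, 192.3, 195.0]
ee_rot: [1.0, 0.0, 0.0, 0.0]
contact_force: [-1.2, -2.1, 5.4]
gripper_width: 18.4
grasp_force: 58.9
```

Emit:
arm_command --steps '[0.0029,-0.0027,0,0,0.003,-0.0024,0,0,0.0033,-0.0022,0,0,0,0,0,0]'

```text
clock: 6.15
position: [472.2, 199.8, 195.1]
ee_rot: [1.0, 0.0, 0.001, 0.0]
contact_force: [0.2, -2.4, 5.5]
gripper_width: 18.6
grasp_force: 58.8
```

Emit:
arm_command --steps '[0.0035,-0.0018,0,0,0.0036,-0.0016,0,0,0.0037,-0.0013,0,0]'

```text
clock: 6.52
position: [482.3, 204.2, 195.0]
ee_rot: [1.0, 0.0, 0.0, 0.001]
contact_force: [-1.7, -2.8, 6.1]
gripper_width: 18.6
grasp_force: 59.0
```

Emit:
arm_command --steps '[0.0038,-0.0009,0,0,0.0039,-0.0006,0,0,0.0039,-0.0002,0,0]'

```text
clock: 6.9
position: [493.8, 206.0, 195.0]
ee_rot: [1.0, 0.0, -0.0, 0.0]
contact_force: [-2.3, -1.6, 5.8]
gripper_width: 19.0
grasp_force: 59.0
```

Emit:
arm_command --steps '[0.0039,0.0001,0,0,0.0039,0.0005,0,0,0.0039,0.0007,0,0]'

```text
clock: 7.28
position: [505.4, 204.7, 195.0]
ee_rot: [1.0, 0.0, -0.0, 0.0]
contact_force: [-4.2, -2.0, 5.4]
gripper_width: 18.4
grasp_force: 59.0
```

Emit:
arm_command --steps '[0.0038,0.0012,0,0,0.0036,0.0014,0,0,0.0035,0.0017,0,0]'

```text
clock: 7.65
position: [516.2, 200.6, 195.0]
ee_rot: [1.0, 0.0, -0.0, 0.0]
contact_force: [-3.9, -0.7, 7.2]
gripper_width: 18.2
grasp_force: 59.0
```

Emit:
arm_command --steps '[0.0034,0.0021,0,0,0.0031,0.0023,0,0,0.003,0.0026,0,0]'

```text
clock: 8.02
position: [525.6, 193.9, 195.0]
ee_rot: [1.0, 0.0, -0.0, -0.0]
contact_force: [-2.6, -0.4, 7.4]
gripper_width: 18.4
grasp_force: 59.0
```

Emit:
arm_command --steps '[0.0027,0.0029,0,0,0.0024,0.003,0,0,0.0022,0.0033,0,0]'

```text
clock: 8.4
position: [533.0, 185.0, 195.1]
ee_rot: [1.0, 0.0, 0.0, -0.0]
contact_force: [-3.4, 0.1, 6.7]
gripper_width: 18.4
grasp_force: 59.0
```

Emit:
arm_command --steps '[0.0018,0.0035,0,0,0.0016,0.0036,0,0,0.0013,0.0037,0,0]'

```text
clock: 8.78
position: [537.9, 174.5, 195.0]
ee_rot: [1.0, 0.0, 0.0, -0.001]
contact_force: [-3.6, 1.0, 6.4]
gripper_width: 18.3
grasp_force: 59.0
```

Emit:
arm_command --steps '[0.0009,0.0038,0,0,0.0006,0.0039,0,0,0.0002,0.0039,0,0]'

```text
clock: 9.15
position: [539.9, 163.2, 195.1]
ee_rot: [1.0, 0.0, 0.001, -0.001]
contact_force: [-2.0, 3.0, 5.4]
gripper_width: 18.3
grasp_force: 58.9
```

Emit:
arm_command --steps '[-0.0001,0.0039,0,0,-0.0005,0.0039,0,0,-0.0007,0.0039,0,0]'

```text
clock: 9.52
position: [539.0, 151.5, 195.1]
ee_rot: [1.0, 0.0, 0.001, -0.001]
contact_force: [-1.5, 2.2, 5.1]
gripper_width: 18.7
grasp_force: 58.9
```

Emit:
arm_command --steps '[-0.0012,0.0038,0,0,-0.0014,0.0036,0,0,-0.0017,0.0035,0,0]'

```text
clock: 9.9
position: [535.0, 140.4, 195.1]
ee_rot: [1.0, 0.0, 0.001, -0.001]
contact_force: [0.4, 2.5, 5.2]
gripper_width: 18.5
grasp_force: 58.9
```

Emit:
arm_command --steps '[-0.0021,0.0034,0,0,-0.0023,0.0031,0,0,-0.0026,0.003,0,0]'

```text
clock: 10.28
position: [532.0, 135.2, 195.2]
ee_rot: [1.0, 0.0, 0.007, -0.006]
contact_force: [11.1, 18.6, -3.8]
gripper_width: 18.7
grasp_force: 58.6
```

The stop is reached: force jumped to 22 N and motion stalled at about −35°. I'll settle there and record reference pictures, since two full turns must bring the spokes back to the same place.

Emit:
arm_command --steps '[0,0,0,0,0,0,0,0]'

```text
clock: 10.52
position: [532.0, 135.3, 195.2]
ee_rot: [1.0, 0.001, 0.007, -0.005]
contact_force: [9.3, 13.9, -1.3]
gripper_width: 18.6
grasp_force: 59.0
```

```bash
python3 - <<'E'
from h import *
import cv2
s=read_state();print(s['clock'],s['position'],s['ee_rot'],s['contact_force'])
d=s['position'][:2]-[494.2,161.5];print(np.hypot(*d),np.degrees(np.arctan2(d[1],d[0])))
c=get_calibration("wrist");np.savez("shut.npz",**c)
w,sc,t=[get_image(n)[:,:,::-1] for n in("wrist","scene","top")]
for n,i in(("w",w),("s",sc),("t",t)):cv2.imwrite(f"pics/{n}shut.png",i)
a=cv2.resize(w,(400,300));b=cv2.resize(sc[130:250,286:446],(400,300));e=cv2.resize(t[210:330,150:310],(400,300))
cv2.imwrite("pics/c2.png",np.clip(np.vstack([np.hstack([a,b]),np.hstack([e,e*0])])*1.6,0,255).astype(np.uint8))
E
```

```text
10.525 [532.03050733 135.31378114 195.1688241 ] [ 9.99965968e-01  8.59665983e-04  6.52131320e-03 -4.97955353e-03] [ 9.31605735 13.88288837 -1.32102257]
46.00940494588347 -34.69092248118693
```

View pics/c2.png

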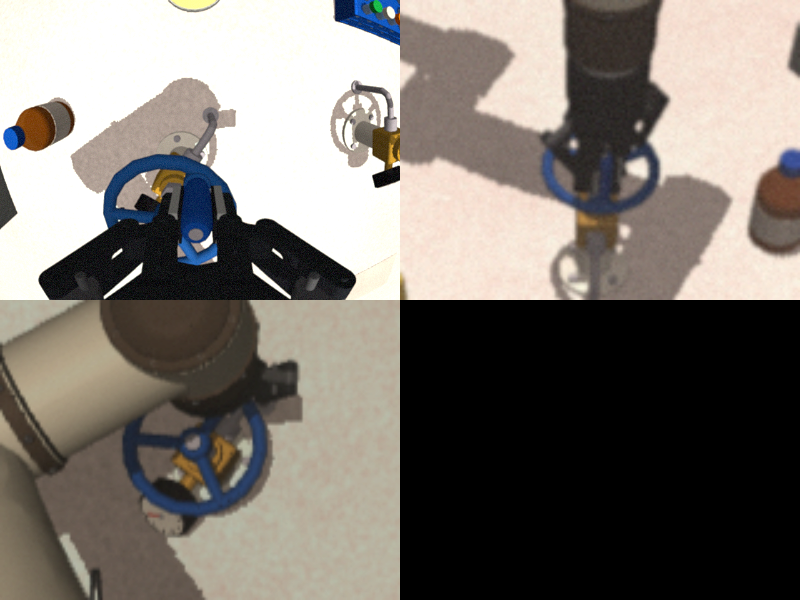

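The top view (lower left) shows two spokes clear of the arm: one towards full-frame (202,265) and one towards (236,290), with the hub at (228,267). I'll measure wheel angle from those spokes.

```bash
cat > sp.py <<'E'
from h import *
import cv2
def spokes(f,c=(494.7,161.8)):
    im=cv2.imread(f);h=cv2.cvtColor(im,cv2.COLOR_BGR2HSV);m=cv2.inRange(h,(100,110,40),(125,255,255))
    ys,xs=np.nonzero(m[225:310,185:270]);P=np.array([plane("top",(x+185,y+225),170)[:2] for x,y in zip(xs,ys)])-c
    r=np.hypot(*P.T);P=P[(r>18)&(r<46)];a=np.degrees(np.arctan2(P[:,1],P[:,0]))%360
    hst=np.histogram(a,36,(0,360))[0];out=[]
    for k in np.argsort(-hst)[:6]:
        z=10*k+5
        for _ in range(8):
            w=(a-z+180)%360-180;g=abs(w)<15;z=z+w[g].mean()
        if not any(abs((z-o[0]+180)%360-180)<20 for o in out):out.append((round(z%360,1),int(g.sum())))
    return sorted(out)
E
python3 -c "
from sp import *
print(spokes('pics/top0.png'));print(spokes('pics/tshut.png'))"
```

```text
[(np.float64(75.6), 52), (np.float64(190.4), 50), (np.float64(316.5), 48)]
[(np.float64(206.5), 55), (np.float64(nan), 0), (np.float64(nan), 0)]sp.py:11: RuntimeWarning: Mean of empty slice.
  w=(a-z+180)%360-180;g=abs(w)<15;z=z+w[g].mean()
  ret = ret.dtype.type(ret / rcount)
```

```bash
sed -i 's/(100,110,40)/(98,90,18)/' sp.py; python3 -c "
from sp import *
print(spokes('pics/top0.png'));print(spokes('pics/tshut.png'))
t=np.radians(-44+12*np.arange(31));p=np.round(45*np.c_[np.cos(t),-np.sin(t)],1)/1000
d=np.round(np.diff(p,axis=0),4)
for k in (0,10,20):print(', '.join(f'{a:g}, {b:g}, 0, 0' for a,b in d[k:k+10]))" 2>/dev/null
```

```text
[(np.float64(75.5), 53), (np.float64(190.7), 65), (np.float64(316.5), 54)]
```

```bash
python3 -c "
import numpy as np
t=np.radians(-44+12*np.arange(31));p=np.round(45*np.c_[np.cos(t),-np.sin(t)],1)/1000
d=np.round(np.diff(p,axis=0),4)
for k in (0,10,20):print(', '.join(f'{a:g}, {b:g}, 0, 0' for a,b in d[k:k+10]))
import cv2
for f in('top0','tshut'):
    im=cv2.imread(f'pics/{f}.png');h=cv2.cvtColor(im,cv2.COLOR_BGR2HSV);print(h[265,214-6:214+4:3].tolist(),h[279,229:237:2].tolist())
"
```

```text
0.0058, -0.0075, 0, 0, 0.0041, -0.0084, 0, 0, 0.0023, -0.0091, 0, 0, 0.0003, -0.0094, 0, 0, -0.0016, -0.0093, 0, 0, -0.0036, -0.0087, 0, 0, -0.0052, -0.0078, 0, 0, -0.0068, -0.0066, 0, 0, -0.008, -0.0049, 0, 0, -0.0088, -0.0033, 0, 0
-0.0093, -0.0013, 0, 0, -0.0094, 0.0007, 0, 0, -0.0091, 0.0026, 0, 0, -0.0083, 0.0044, 0, 0, -0.0072, 0.006, 0, 0, -0.0058, 0.0075, 0, 0, -0.0041, 0.0084, 0, 0, -0.0023, 0.0091, 0, 0, -0.0003, 0.0094, 0, 0, 0.0016, 0.0093, 0, 0
0.0036, 0.0087, 0, 0, 0.0052, 0.0078, 0, 0, 0.0068, 0.0066, 0, 0, 0.008, 0.0049, 0, 0, 0.0088, 0.0033, 0, 0, 0.0093, 0.0013, 0, 0, 0.0094, -0.0007, 0, 0, 0.0091, -0.0026, 0, 0, 0.0083, -0.0044, 0, 0, 0.0072, -0.006, 0, 0
[[30, 19, 82], [111, 71, 47], [110, 130, 53], [109, 142, 61]] [[109, 137, 56], [109, 137, 56], [20, 48, 32], [17, 165, 82]]
[[110, 109, 35], [109, 108, 33], [111, 95, 35], [110, 99, 31]] [[17, 166, 86], [110, 146, 56], [108, 158, 63], [111, 97, 42]]
```

Emit:
arm_command --steps '[0.0058,-0.0075,0,0,0.0041,-0.0084,0,0,0.0023,-0.0091,0,0,0.0003,-0.0094,0,0,-0.0016,-0.0093,0,0,-0.0036,-0.0087,0,0,-0.0052,-0.0078,0,0,-0.0068,-0.0066,0,0,-0.008,-0.0049,0,0,-0.0088,-0.0033,0,0]'

```text
clock: 11.92
position: [506.5, 204.4, 195.0]
ee_rot: [1.0, 0.0, 0.001, 0.001]
contact_force: [1.7, -4.0, 5.4]
gripper_width: 18.7
grasp_force: 60.0
```

Emit:
arm_command --steps '[-0.0093,-0.0013,0,0,-0.0094,0.0007,0,0,-0.0091,0.0026,0,0,-0.0083,0.0044,0,0,-0.0072,0.006,0,0,-0.0058,0.0075,0,0,-0.0041,0.0084,0,0,-0.0023,0.0091,0,0,-0.0003,0.0094,0,0,0.0016,0.0093,0,0,0.0036,0.0087,0,0,0.0052,0.0078,0,0,0.0068,0.0066,0,0,0.008,0.0049,0,0,0.0088,0.0033,0,0,0.0093,0.0013,0,0,0.0094,-0.0007,0,0,0.0091,-0.0026,0,0,0.0083,-0.0044,0,0,0.0072,-0.006,0,0]'

```text
clock: 14.42
position: [526.3, 128.6, 195.0]
ee_rot: [1.0, -0.0, -0.001, 0.001]
contact_force: [-2.2, -2.7, 10.6]
gripper_width: 18.6
grasp_force: 60.5
```

Emit:
arm_command --steps '[0.0058,-0.0075,0,0,0.0041,-0.0084,0,0,0.0023,-0.0091,0,0,0.0003,-0.0094,0,0,-0.0016,-0.0093,0,0,-0.0036,-0.0087,0,0,-0.0052,-0.0078,0,0,-0.0068,-0.0066,0,0,-0.008,-0.0049,0,0,-0.0088,-0.0033,0,0,-0.0093,-0.0013,0,0,-0.0094,0.0007,0,0,-0.0091,0.0026,0,0,-0.0083,0.0044,0,0,-0.0072,0.006,0,0]'

```text
clock: 16.3
position: [462.9, 192.7, 195.0]
ee_rot: [1.0, 0.0, 0.001, -0.0]
contact_force: [5.6, -1.3, 4.0]
gripper_width: 18.6
grasp_force: 59.9
```

Emit:
arm_command --steps '[-0.0058,0.0075,0,0,-0.0041,0.0084,0,0,-0.0023,0.0091,0,0,-0.0003,0.0094,0,0,0.0016,0.0093,0,0,0.0036,0.0087,0,0,0.0052,0.0078,0,0,0.0068,0.0066,0,0,0.008,0.0049,0,0,0.0088,0.0033,0,0,0.0093,0.0013,0,0,0.0094,-0.0007,0,0,0.0091,-0.0026,0,0,0.0083,-0.0044,0,0,0.0072,-0.006,0,0,0,0,0,0,0,0,0,0]'

```text
clock: 18.42
position: [527.2, 129.6, 195.0]
ee_rot: [1.0, 0.0, 0.0, 0.0]
contact_force: [0.5, -0.9, 7.2]
gripper_width: 18.5
grasp_force: 60.2
```

Emit:
arm_command --steps '[0.0022,-0.0028,0,0,0.0024,-0.0027,0,0,0,0,0,0,0,0,0,0]'

```text
clock: 18.92
position: [531.4, 134.6, 195.0]
ee_rot: [1.0, 0.0, -0.0, 0.001]
contact_force: [-0.2, -2.3, 8.1]
gripper_width: 18.6
grasp_force: 60.3
```

```bash
python3 - <<'E'
from sp import *
s=read_state();print(s['clock'],s['position'],s['ee_rot'],s['contact_force'])
w,t=get_image("wrist")[:,:,::-1],get_image("top")[:,:,::-1]
cv2.imwrite("pics/wend.png",w);cv2.imwrite("pics/tend.png",t)
for n in("tshut","tend"):
    im=cv2.imread(f"pics/{n}.png");h=cv2.cvtColor(im,cv2.COLOR_BGR2HSV);m=cv2.inRange(h,(100,80,22),(122,255,255))
    ys,xs=np.nonzero(m[225:310,185:270]);P=np.array([plane("top",(x+185,y+225),170)[:2] for x,y in zip(xs,ys)])-[494.9,161.5]
    r=np.hypot(*P.T);P=P[(r>18)&(r<44)];a=np.degrees(np.arctan2(P[:,1],P[:,0]))%360
    for z in(86,206):
        g=abs(a-z)<15;print(n,z,a[g].mean().round(2),np.median(a[g]).round(2),g.sum())
im=[cv2.resize(cv2.imread(f"pics/{n}.png")[225:315,180:280],(400,360)) for n in("tshut","tend")]
cv2.imwrite("pics/c3.png",np.clip(np.hstack(im)*1.8,0,255).astype(np.uint8))
E
```

```text
18.925 [531.35031898 134.58606593 195.00398641] [ 9.99999714e-01  3.65973338e-06 -1.65587701e-04  7.38122571e-04] [-0.15067157 -2.34689018  8.05329428]
tshut 86 86.08 85.84 50
tshut 206 205.66 205.64 57
tend 86 84.36 84.32 47
tend 206 203.74 203.95 55
```

View pics/c3.png

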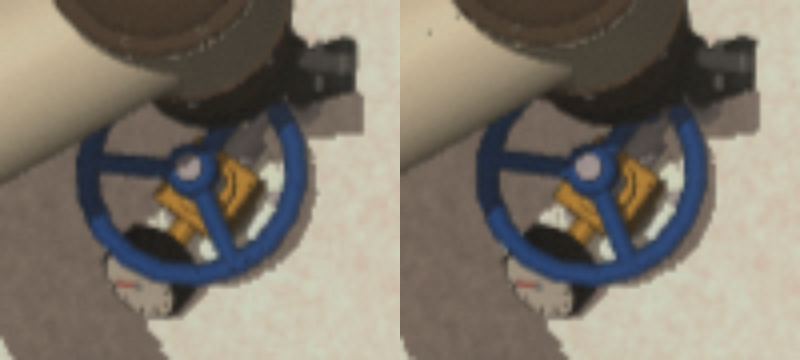

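Both frames show the same spoke layout. The end picture is about 1.8° short of two full turns by the spokes (0.8° by TCP), so I'll nudge it about 1.3 mm anticlockwise.

Emit:
arm_command --steps '[0.0008,-0.0011,0,0,0,0,0,0,0,0,0,0]'

```text
clock: 19.4
position: [532.0, 135.5, 195.0]
ee_rot: [1.0, 0.0, -0.0, 0.001]
contact_force: [-0.4, -1.5, 8.6]
gripper_width: 18.8
grasp_force: 60.3
```

```bash
python3 - <<'E'
from sp import *
s=read_state();print(s['clock'],s['position'],s['contact_force'],s['gripper_width'],s['grasp_force'])
cv2.imwrite("pics/tend.png",get_image("top")[:,:,::-1])
for n in("tshut","tend"):
    im=cv2.imread(f"pics/{n}.png");h=cv2.cvtColor(im,cv2.COLOR_BGR2HSV);m=cv2.inRange(h,(100,80,22),(122,255,255))
    ys,xs=np.nonzero(m[225:310,185:270]);P=np.array([plane("top",(x+185,y+225),170)[:2] for x,y in zip(xs,ys)])-[494.9,161.5]
    r=np.hypot(*P.T);P=P[(r>18)&(r<44)];a=np.degrees(np.arctan2(P[:,1],P[:,0]))%360
    for z in(86,206):
        g=abs(a-z)<15;print(n,z,a[g].mean().round(2),np.median(a[g]).round(2),g.sum())
E
```

```text
19.4 [531.97532589 135.49839262 195.00174579] [-0.38921341 -1.4688648   8.58176169] 18.789639294844488 60.33739122318366
tshut 86 86.08 85.84 50
tshut 206 205.66 205.64 57
tend 86 85.74 85.41 50
tend 206 205.0 205.24 55
```

The spokes now match the shut reference to about 0.5° with the grip holding, so I'm handing it in.

```bash
python3 -c "
from bench import *
print(job_done())"
```

```text
the job is handed in; nothing more can be done
None
```

The blue valve was shut against its stop and then backed off two full turns, matching the shut spoke positions to about 0.5°; the crank handle is still gripped at about 60 N, and the arm went nowhere near the yellow wheel or the loose items (no final picture check of them).

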